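# Shift the locked specimen slide under the probe

### The job

The specimen carriage on the measuring slide is locked. With the fingertips, press the yellow lock button on the carriage fully down and, keeping it held down the whole way, push the carriage along its rails until it meets the end stop at the probe end; then let the button come up so that the carriage is locked there. Do not touch or pick up the steel part riding in the carriage's nest, and leave the other things on the table where they are.

Things in the scene. Friction and masses are not known exactly. Their poses are not given: they have to be found in the camera images.
- slide_base: Fixed measuring slide: white base plate 220 x 450 mm, 14 mm thick, two steel rails. Origin at table height under the middle of the rails (plate spans x -130..+90, y -225..+225 mm); z up. Rails and travel run along its own y axis; +y leads to the end stop and the probe.
- end_stop (a point): Middle of the dark steel end stop's face that the carriage meets, at base y = +185 mm, 37 mm above the table; the stop is 100 mm wide and 46 mm high.
- probe_tip (a point): Lower tip of the slim probe, 105 mm above the table at base x = 0, y = +145 mm. Above it a white gauge head, 45 mm square, between 180 and 230 mm high, on an arm from a column 24 mm thick at base x = +78, y = +145 mm, 234 mm high.
- carriage (a joint): Travel of the carriage along the base's +y, m: 0 home, 0.160 against the end stop; starts between 0 and 0.05. Aluminium plate 110 mm wide, 210 mm long (along y), top 44 mm above the table, centre at base y = -80 mm + travel. Locked, but for a few mm of play, while the button is up; with the button down it moves freely both ways (about 1.5 N friction).
- lock_button (a joint): How far the yellow lock button is pressed, m: 0 up (locked), 0.007 fully down. Sprung: starts to move at about 2.5 N, fully down at about 5.5 N, comes up by itself when let go. A pin under it stands between rungs 10 mm apart (about 3 mm of play) and clears them once the button is 0.004 down; let go on the way, it catches again.
- button_top (a point): Centre of the top face of the round yellow button, 42 mm across, on the home-end half of the carriage at base x = 0, y = -150 mm + travel; it rides with the carriage. Top 63 mm above the table when up; black housing round it (52 mm along y, 66 mm across) 53 mm high.
- rib_top (a point): Middle of the top edge of a dark upright rib on the carriage, 80 mm above the table, 66 mm wide (across the slide), 8 mm thick. It stands on the probe side of the button, its near face 34 mm from the button's centre: a fingertip on the button can push against it.
- nest (a point): Centre of the floor of the square nest on the carriage (44 mm above the table), 135 mm from the button's centre towards the probe; low black walls 6 mm high, 51 mm apart inside.
- part_center (a point): Centre of the steel part (45 x 45 x 42 mm high block with a bore, about 0.45 kg), sitting by its own weight over an upright locating pin in the nest (it can only lift straight up). It rides along; not to be touched or lifted.
- spare_part_center (a point): Centre of a second, darker block (45 x 45 x 42 mm) standing on the table near the home end of the slide. Leave alone.
- ref_disc_center (a point): Centre of a brass reference disc (44 mm across, 12 mm thick) lying on the base plate beside the rails, on the robot's side. Leave alone.
- ref_disc2_center (a point): Centre of a steel reference disc (60 mm across, 14 mm thick) on the table beyond the slide. Leave alone.
- bottle_center (a point): Centre of a white bottle with a blue cap (54 mm across, 130 mm high) beyond the slide. Leave alone.
- jar_center (a point): Centre of an amber jar (50 mm across, 60 mm high) past the probe end of the slide. Leave alone.
- brush_grip (a point): Handle of a small brush (150 mm long) lying on the base plate beside the rails, on the robot's side. Leave alone.

How it is judged:
On the way, in this order (a step that is already met when the one before it is completed fails the run):
1. the lock button is pressed down (more than 4 mm) before the carriage has moved (value of joint lock_button above 0.004 m and distance of nest from where it was at the start of the episode below 0.008 m), for 0.1 s.
2. the carriage is at its end stop (within 3 mm) with the button still down (value of joint carriage above 0.157 m and value of joint lock_button above 0.003 m), for 0.1 s.
At the end, for the whole second after the job is handed in: The carriage is within 3 mm of its end stop and at rest, the lock button is up again (less than 1 mm pressed), and the steel part sits down in its nest (raised by less than 2 mm) (value of joint carriage above 0.157 m and value of joint lock_button below 0.001 m and velocity of joint carriage between -0.005 and 0.005 m/s and z of part_center in the frame of nest below 0.023 m); the robot touches nothing.
It fails at once if the button was let up, or the lock was forced, while the carriage was between its start and the end stop (distance of nest from where it was at the start of the episode above 0.01 m and value of joint carriage below 0.154 m and value of joint lock_button below 0.002 m).
It fails at once if the steel part was touched by the robot (contact force between any of the fingers, the arm and part above 1 N).
It fails at once if the steel part was lifted in its nest by more than 5 mm (z of part_center in the frame of nest above 0.026 m).
It fails at once if another thing on the table (block, disc, bottle, jar or brush) was moved more than 20 mm (distance of any of spare_part_center, ref_disc_center, ref_disc2_center, bottle_center, jar_center, brush_grip from where it was at the start of the episode above 0.02 m).
It also fails if it takes over 37 s, if anything falls off the work surface, if the arm or the gripper's body presses on something with over 40 N, if the wrist force passes 120 N, or if a joint passes its speed limit or range.

### The arm

A 6-joint arm with a two-finger parallel gripper is mounted at the origin on the work surface. World frame = base frame: x ahead of the robot, y to its left, z up, the work surface at z = 0. Lengths are in m, angles in rad, forces in N, time in s.
With the tool pointing down it reaches from about 0.3 to 0.875 m from the base axis. Payload 6.4 kg.
Tool frame: the origin (TCP) lies at the very end of the fingers, on their centre line; the grasp point (between the pads) lies 19 mm behind it; z points along the fingers, y is the direction in which the jaws open and shut (so a half turn about z gives the same grasp; the last joint's range is limited). The gripper opens to 88 mm and grips with 3 to 60 N. Pads are 18 mm wide; open, the fingers measure 123 mm over their backs; the gripper's body (75 mm by 187 mm) begins 45 mm behind the grasp point.
Start: joints at [1.122, 0.181, 1.607, -0, 1.354, -0.206], TCP at [0.138, 0.558, 0.239] pointing down, gripper open.
Joint ranges: [-2.99, 2.99], [-0.89, 2.07], [0.3, 2.58], [-1.14, 4.28], [0, 2.63], [-3.12, 3.12]. Speed limits (rad/s): [2.57, 2.57, 3.01, 3.14, 3.14, 3.14].

### API

Orientations are given as [roll, pitch, yaw] about the fixed x, y, z axes, in that order (R = Rz(yaw) Ry(pitch) Rx(roll)).
In Python, from station import bot, camera, camera_params, look_for gives the robot as it stands.
- The arm moves only by the tool carry_out, never from a script. Its argument "rows" is a list of rows, each a list of 3 entries, a list of its own where there are three numbers: the shift along the tool's x, y, z in mm, then the turn about the tool's z in rad, then the closure in counts, from 0 (fully open) to 255 (shut). A call has 1 to 12 rows; each row is the pose to reach, as a shift and turn from the pose commanded when the call began, along the tool's axes at that moment; what a row does not reach only later rows make up. A row lasts 1/12 s, in which the tool goes at most 41.7 mm and 7.16 degrees, less where a joint would pass 70% of its speed; a pose out of reach is approached as far as the arm can. A call with a gripper value outside its range is refused whole. The fingers move at their own pace and stop on an object; the grip force is fixed at half the most. Time passes only in rows, so rows that repeat a pose let the fingers close. It gives the time, the measured TCP pose, the force and the opening at its end, in the units of the state.
- bot.sense(): the state, without advancing time (a new reading comes with each control period).
- camera(name): name is "side" or "top" or "wrist"; returns (picture, depth): 480x640x3 uint8, blue, green, red; 480x640 float32, m along the optical axis (not along the pixel's ray), 0 where there is no reading.
- camera_params(name): a dict with "fovy" (degrees; the focal length in pixels is half the picture's height over the tangent of half this angle, whatever the lens; pixels are square), "cx", "cy" (the principal point, pixels), "world_from_camera" (4x4, takes a point from camera to world coordinates); the wrist camera has in their place "tool_from_camera" (4x4, takes a point from camera to tool coordinates, whose origin is the TCP and whose axes are the flange's). Camera axes: x right, y down, z forward; pixel columns grow to the right and rows downward; lengths in m; the calibration is good to about 2 mm. A picture is of the moment at which its call begins: read the wrist's pose just before it. camera_params takes no time and is no camera call.
- bot.close_job(): hands the job in, once; it reports no verdict.
Trained networks look in the newest picture that a camera, given by its name, has taken for a name from the list of things; names that differ only in an ending like _2 or _b are one class to them, and where a whole thing is asked for, a point or a joint stands for the part that bears it (a point fixed in the world has none). Each returns a list of dicts, best first, with "p" (0 to 1); they miss things now and then, are a little off and sometimes report something else, mostly with a low value. They report only what shows in the picture. A call takes as long as a camera call.
- look_for(thing, camera): "rect" ([left, top, right, bottom] in pixels, round what is visible of it).
The state is a dict: "clock": time; "joint_positions": joint angles; "joint_velocities": joint speeds; "joint_efforts": joint torques, N m; "position": TCP position; "tool_rot": TCP orientation; "force": force on the tool from outside, world axes, zero at the start; "torque": the same for the moment, N m; "width": opening from 0.0 (shut) to 1.0 (fully open).
Only numpy, scipy, OpenCV 4.12 (cv2) and the standard library are available. Lean on these libraries where they do the work, as an engineer would, in place of code of your own. Each camera call takes 0.05 s, during which the arm holds its last target. There are 200 camera calls.

## Working session

There is one attempt and no reset: what is moved stays moved. The work goes in short steps, Python scripts to look and compute and a tool call to move; the robot and the scene stay as the last step left them, time stands still between calls to the robot, and variables do not carry over. Pictures are saved under pics/ and viewed, on a budget of 10 in all, crops included, one or two more only if the job needs it, and the job is handed in when it is done.

Besides the shell and the picture viewer there is one more tool, called after "Call:" in YAML: its name, and indented under it one key for each argument. carry_out: Moves the arm, as the interface text tells. Its arguments: {"type":"object","properties":{"rows":{"type":"array"}},"required":["rows"]}

```bash
mkdir -p pics
cat > h.py <<'E'
import numpy as np, cv2
from station import bot, camera, camera_params, look_for
def proj(name):
    p=camera_params(name); return p, 240/np.tan(np.radians(p["fovy"])/2)
def cloud(name,d):
    p,f=proj(name); v,u=np.mgrid[0:480,0:640]
    P=np.stack([(u-p["cx"])/f*d,(v-p["cy"])/f*d,d,np.ones_like(d)],-1)
    return (P@np.array(p["world_from_camera"]).T)[...,:3]
E
python3 - <<'E'
from h import *
for n in ("top","side"):
    im,d=camera(n); cv2.imwrite(f"pics/{n}1.png",im)
    W=cloud(n,d)
    for t in ("button_top","rib_top","part_center","slide_base","end_stop"):
        try:
            for r in look_for(t,n)[:2]:
                u=int((r["rect"][0]+r["rect"][2])/2);v=int((r["rect"][1]+r["rect"][3])/2)
                print(n,t,round(r["p"],2),np.round(r["rect"]),W[v,u].round(3))
        except Exception as e: print(n,t,e)
    if n=="top":
        hsv=cv2.cvtColor(im,cv2.COLOR_BGR2HSV); m=cv2.inRange(hsv,(20,120,100),(35,255,255))>0
        m&=(abs(W[...,2]-.063)<.01); print("yellow",m.sum(),np.median(W[m],0) if m.any() else 0)
s=bot.sense(); print(s)
E
```

```text
top button_top 0.68 [418. 256. 436. 268.] [ 0.534 -0.163  0.064]
top button_top 0.52 [348. 255. 373. 279.] [ 0.522 -0.023  0.086]
top rib_top 0.98 [338. 238. 439. 295.] [0.502 0.062 1.027]
top rib_top 0.34 [348. 255. 371. 276.] [0.502 0.062 1.027]
top part_center 0.88 [346. 255. 373. 277.] [ 0.524 -0.02   0.087]
top slide_base 0.89 [261. 218. 478. 341.] [ 0.498 -0.044  0.053]
top end_stop 0.79 [264. 216. 479. 338.] [ 0.504 -0.045  0.087]
yellow 338 [ 0.5377657  -0.15846079  0.06323734]
side button_top 0.63 [287. 312. 304. 329.] [ 0.54  -0.159  0.06 ]
side rib_top 0.64 [261. 255. 322. 347.] [ 0.533 -0.12   0.077]
side part_center 0.8 [273. 253. 298. 285.] [ 0.522 -0.04   0.083]
side part_center 0.71 [335. 255. 358. 276.] [0.659 0.013 0.02 ]
side slide_base 0.97 [224. 168. 347. 399.] [ 0.52  -0.055  0.051]
side end_stop 0.94 [223. 168. 348. 389.] [ 0.521 -0.049  0.061]
{'clock': 0.6, 'joint_positions': array([ 1.12172495e+00,  1.80764455e-01,  1.60697002e+00, -6.29705887e-06,
        1.35379263e+00, -2.06272999e-01]), 'joint_velocities': array([-7.01771659e-06, -9.41520060e-04, -6.39825146e-04, -7.11552315e-04,
       -1.69425918e-04,  2.98683957e-04]), 'joint_efforts': array([-6.65242678e-04, -4.33601475e+01, -3.42015982e+01,  7.01836171e-02,
        3.10429302e-02, -1.81965504e-05]), 'position': array([0.13822606, 0.55817284, 0.23874897]), 'tool_rot': array([3.14152976e+00, 1.94432378e-05, 2.89879563e+00]), 'force': array([ 0.01507823, -0.13399   , -0.31563503]), 'torque': array([-0.01713962, -0.00790486,  0.04601949]), 'width': 1.000587476452543}
```

View pics/top1.png

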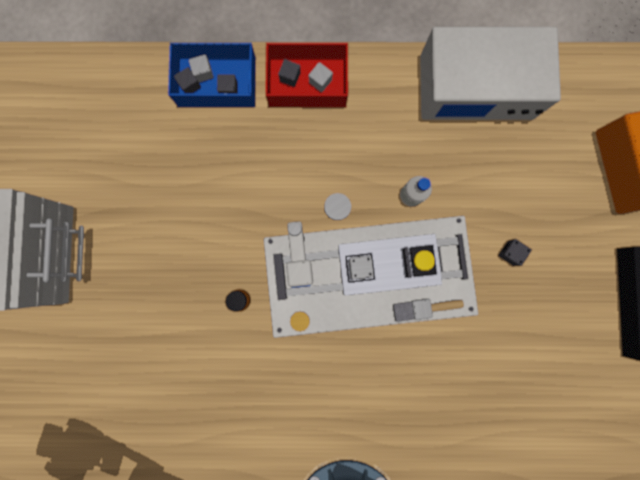

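View pics/side1.png

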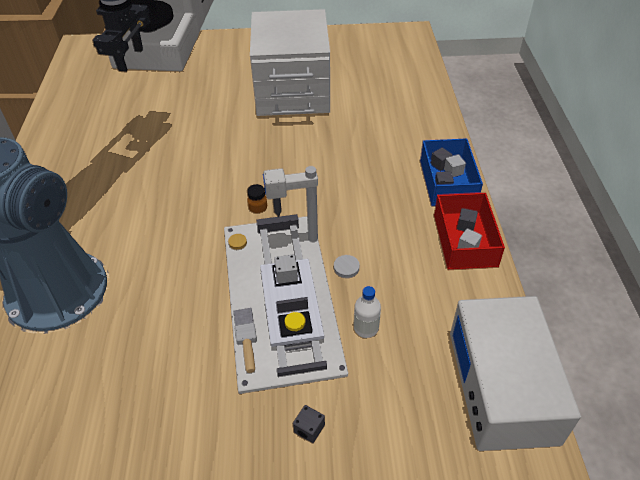

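The top view shows the button at about (425,260), the rib at (407,262), the part at (360,267) and the end stop at (281,276). The side view agrees. Next I fit the slide axis.

Run:
```python
from h import *
im,d=camera("top"); W=cloud("top",d); X,Y,Z=W[...,0],W[...,1],W[...,2]
reg=(abs(X-.52)<.15)&(abs(Y+.045)<.27)&(d>0)
def rect(m):
    m=m.astype(np.uint8); n,l,s,c=cv2.connectedComponentsWithStats(m); k=1+np.argmax(s[1:,4])
    P=W[l==k][:,:2].astype(np.float32); print(len(P),cv2.minAreaRect(P))
rect(reg&(Z>.006)&(Z<.1))      # whole slide
rect(reg&(abs(Z-.044)<.006)&(abs(X-.53)<.075)&(Y<.03)) # carriage
b=cv2.inRange(cv2.cvtColor(im,cv2.COLOR_BGR2HSV),(20,120,100),(35,255,255))>0
b&=abs(Z-.063)<.006; P=W[b]; print("btn",cv2.minEnclosingCircle(P[:,:2].astype(np.float32)),P.mean(0))
r=reg&(Z>.072)&(Z<.084)&(Y>-.15)&(Y<-.09); print("rib",W[r].mean(0),r.sum()); rect(r)
p=reg&(abs(Z-.086)<.005)&(Y>-.06)&(Y<.02)&(X>.48)&(X<.57);print("part",W[p].mean(0));rect(p)
g=reg&(Z>.17)&(Z<.25); print("gauge",W[g].min(0),W[g].max(0))
```

```text
19346 ((0.5059664249420166, -0.052026987075805664), (0.220611572265625, 0.4544151723384857), 6.501128673553467)
3431 ((0.5304268598556519, -0.08996712416410446), (0.11011964082717896, 0.21070149540901184), 6.5055317878723145)
btn ((0.538928747177124, -0.15916115045547485), 0.021755915135145187) [ 0.53809339 -0.1583108   0.06355   ]
rib [ 0.55234982 -0.12314326  0.07986956] 161
138 ((0.5340375304222107, -0.12125997245311737), (0.06459219753742218, 0.008959811180830002), 6.423901557922363)
part [ 0.52283843 -0.0248455   0.08647616]
480 ((0.5228367447853088, -0.025020355358719826), (0.04486607387661934, 0.0448966845870018), 6.409842491149902)
gauge [0.48393642 0.07351693 0.18721131] [0.60070274 0.1191293  0.23708095]
```

Call:
carry_out:
  rows:
    - [[0, 0, -40], 0, 255]
    - [[0, 0, -80], 0.0, 255]
    - [[0, 0, -120], 0, 255]
    - [[-27, -28, -120], 0.1, 255]
    - [[-54, -57, -120], 0.2, 255]
    - [[-81, -85, -120], 0.3, 255]
    - [[-108, -114, -120], 0.4, 255]
    - [[-135, -142, -120], 0.5, 255]
    - [[-162, -171, -120], 0.6, 255]
    - [[-189, -199, -120], 0.7, 255]
    - [[-216, -228, -120], 0.8, 255]
    - [[-243, -256, -120], 0.9, 255]

```text
clock: 1.65
position: [0.3129, 0.2496, 0.359]
tool_rot: [3.14, 0.0, 1.994]
force: [1.4, -0.2, -0.2]
width: 0.112
```

```bash
cat >> h.py <<'E'
def togo(t,yaw):
    s=bot.sense(); y=s["tool_rot"][2]; e=np.array(t)-s["position"]
    R=np.array([[np.cos(y),np.sin(y),0],[np.sin(y),-np.cos(y),0],[0,0,-1]])
    print("t",round(s["clock"],2),"pos",s["position"].round(4),"rot",s["tool_rot"].round(4),"F",s["force"].round(2),"w",round(s["width"],3)); print("togo mm",(R@e*1000).round(1),"turn",round(y-yaw,4))
E
python3 -c "
from h import *
togo([.5365,-.1428,.20],1.683)"
```

```text
t 1.65 pos [0.3129 0.2496 0.359 ] rot [3.1404e+00 1.0000e-04 1.9944e+00] F [ 1.4  -0.18 -0.2 ] w 0.112
togo mm [-449.6   42.6  159. ] turn 0.3114
```

Call:
carry_out:
  rows:
    - [[-40, 4, 0], 0.1, 255]
    - [[-80, 8, 0], 0.2, 255]
    - [[-120, 11, 0], 0.31, 255]
    - [[-160, 15, 0], 0.31, 255]
    - [[-200, 19, 0], 0.31, 255]
    - [[-240, 23, 0], 0.31, 255]
    - [[-280, 27, 0], 0.31, 255]
    - [[-320, 31, 0], 0.31, 255]
    - [[-360, 35, 0], 0.31, 255]
    - [[-400, 38, 0], 0.31, 255]
    - [[-440, 42, 0], 0.31, 255]
    - [[-450, 43, 30], 0.31, 255]

```text
clock: 2.65
position: [0.5425, -0.1466, 0.3337]
tool_rot: [3.133, 0.007, 1.685]
force: [0.1, -1.3, -0.0]
width: 0.007
```

Call:
carry_out:
  rows:
    - [[0, 0, 40], 0, 255]
    - [[0, 0, 80], 0, 255]
    - [[0, 0, 120], 0, 255]
    - [[0, 0, 150], 0, 255]
    - [[0, 0, 170], 0, 255]
    - [[0, 0, 170], 0, 255]

```text
clock: 3.15
position: [0.5353, -0.1388, 0.1535]
tool_rot: [-3.134, -0.005, 1.689]
force: [-0.5, 0.5, -0.6]
width: 0.004
```

```bash
python3 -c "
from h import *
togo([.5365,-.1428,.08],1.683)
for n in ('side','top'):
    im,d=camera(n); cv2.imwrite(f'pics/{n}2.png',cv2.resize(im[190:400,180:400] if n=='side' else im[190:350,320:500],None,fx=2.6,fy=2.6))
"
```

```text
t 3.15 pos [ 0.5353 -0.1388  0.1535] rot [-3.1339 -0.0051  1.6886] F [-0.49  0.51 -0.6 ] w 0.004
togo mm [-4.1  0.8 73.5] turn 0.0056
```

View pics/side2.png

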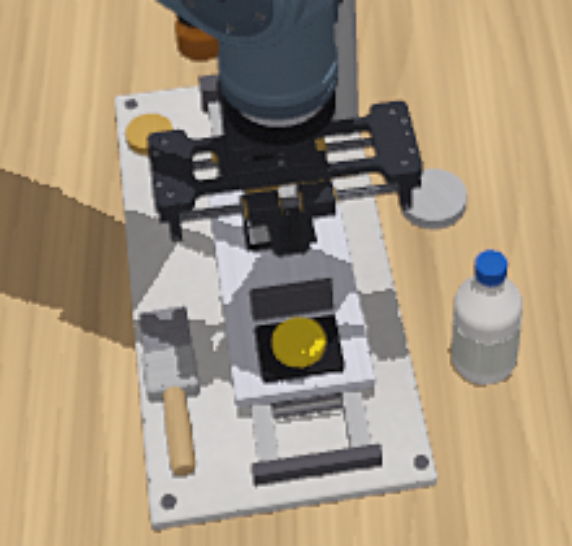

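The closed fingers hang above the button/rib area at about (293,240), with the gripper across the slide and the surroundings clear.

Call:
carry_out:
  rows:
    - [[0, 0, 0], 0, 255]
    - [[0, 0, 20], 0, 255]
    - [[0, 0, 35], 0, 255]
    - [[0, 0, 45], 0, 255]
    - [[0, 0, 45], 0, 255]
    - [[0, 0, 45], 0, 255]

```text
clock: 3.75
position: [0.539, -0.1405, 0.1147]
tool_rot: [3.141, 0.001, 1.689]
force: [-0.2, 0.2, 0.4]
width: 0.004
```

```bash
python3 -c "
from h import *
togo([.5365,-.1428,.0665],1.683)
"
```

```text
t 3.75 pos [ 0.539  -0.1405  0.1147] rot [3.1407e+00 6.0000e-04 1.6889e+00] F [-0.16  0.15  0.43] w 0.004
togo mm [-2.  -2.8 48.2] turn 0.0059
```

Call:
carry_out:
  rows:
    - [[-3, -3, 10], 0.006, 255]
    - [[-3, -3, 25], 0.006, 255]
    - [[-3, -3, 38], 0.006, 255]
    - [[-3, -3, 46], 0.006, 255]
    - [[-3, -3, 46], 0.006, 255]
    - [[-3, -3, 46], 0.006, 255]

```text
clock: 4.25
position: [0.5358, -0.1438, 0.0678]
tool_rot: [-3.141, -0.0, 1.683]
force: [-0.0, -0.4, 0.7]
width: 0.006
```

```bash
python3 -c "
from h import *
togo([.5365,-.1428,.056],1.683)
im,d=camera('wrist'); cv2.imwrite('pics/w3.png',im)
im,d=camera('side'); cv2.imwrite('pics/s3.png',cv2.resize(im[250:400,230:380],None,fx=4,fy=4))
"
```

```text
t 4.25 pos [ 0.5358 -0.1438  0.0678] rot [-3.1414e+00 -1.0000e-04  1.6827e+00] F [-0.01 -0.38  0.68] w 0.006
togo mm [ 0.9  0.8 11.8] turn -0.0003
```

View pics/s3.png

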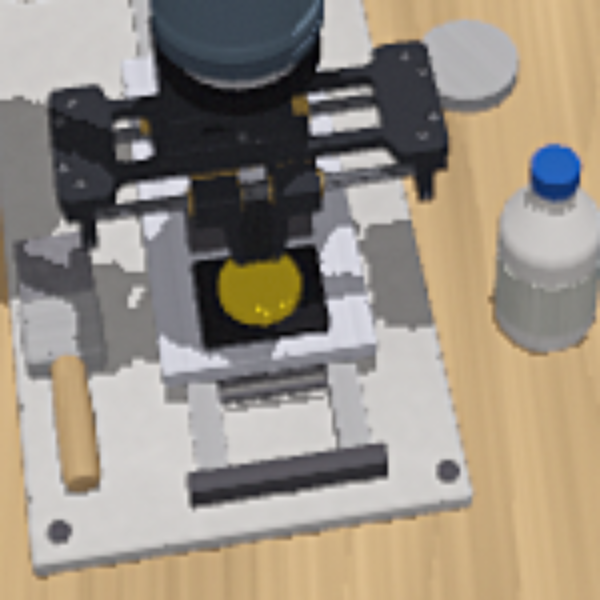

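View pics/w3.png

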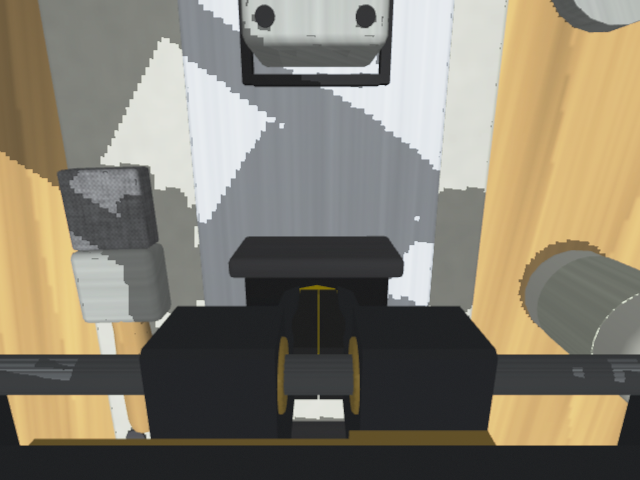

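The fingertip sits just above the probe-side part of the button at about (258,260) in the side crop, short of the rib. In the wrist view the rib is at (315,255) and the part is well clear. I'll shift back 5 mm and press.

Call:
carry_out:
  rows:
    - [[-5, 0, 0], 0, 255]
    - [[-5, 0, 2], 0, 255]
    - [[-5, 0, 5], 0, 255]
    - [[-5, 0, 8], 0, 255]
    - [[-5, 0, 11], 0, 255]
    - [[-5, 0, 12.5], 0, 255]
    - [[-5, 0, 12.5], 0, 255]
    - [[-5, 0, 12.5], 0, 255]

```text
clock: 5.02
position: [0.5371, -0.1492, 0.0563]
tool_rot: [3.141, 0.001, 1.683]
force: [-2.3, -0.8, 9.8]
width: -0.0
```

```bash
python3 -c "
from h import *
togo([.5365,-.1428,.055],1.683)
"
```

```text
t 5.02 pos [ 0.5371 -0.1492  0.0563] rot [3.1405e+00 1.3000e-03 1.6829e+00] F [-2.26 -0.84  9.8 ] w -0.0
togo mm [6.4 0.1 1.3] turn -0.0001
```

The button is fully down (9.8 N, z = 56.3 mm). Adding a little preload and pushing slowly.

Call:
carry_out:
  rows:
    - [[0, 0, 2], 0, 255]
    - [[1, 0, 2], 0, 255]
    - [[3, 0, 2], 0, 255]
    - [[5, 0, 2], 0, 255]
    - [[8, 0, 2], 0, 255]
    - [[11, 0, 2], 0, 255]
    - [[14, 0, 2], 0, 255]
    - [[17, 0, 2], 0, 255]
    - [[20, 0, 2], 0, 255]
    - [[23, 0, 2], 0, 255]
    - [[26, 0, 2], 0, 255]
    - [[28, 0, 2], 0, 255]

```text
clock: 6.02
position: [0.5341, -0.1221, 0.0561]
tool_rot: [3.141, 0.003, 1.683]
force: [-8.9, -2.9, 25.3]
width: 0.001
```

```bash
cat > m.py <<'E'
from h import *
togo([.5365,-.1428,.055],1.683)
im,d=camera('top'); W=cloud('top',d)
# fit: part top face from side cam
im,d=camera('side'); W=cloud('side',d); D=np.array([-.1123,.9937]); o=np.array([.5259,-.0498])
B=(W[...,:2]-o); y=B@D; x=B@np.array([.9937,.1123])
p=(abs(W[...,2]-.086)<.003)&(abs(x)<.024)&(y>-.06)&(y<.18)
print("part-top y",np.percentile(y[p],[5,50,95]).round(4),p.sum())
p=(abs(W[...,2]-.044)<.003)&(abs(x)<.05)&(y<0)
print("carriage rear edge",np.percentile(y[p],[1,3]).round(4),p.sum())
cv2.imwrite('pics/s4.png',cv2.resize(im[160:400,210:380],None,fx=2.4,fy=2.4))
E
python3 m.py
```

```text
t 6.02 pos [ 0.5341 -0.1221  0.0561] rot [3.1406e+00 3.0000e-03 1.6834e+00] F [-8.89 -2.89 25.35] w 0.001
togo mm [-20.8   0.1   1.1] turn 0.0004Traceback (most recent call last):
  File "m.py", line 8, in <module>
    print("part-top y",np.percentile(y[p],[5,50,95]).round(4),p.sum())
                       ~~~~~~~~~~~~~^^^^^^^^^^^^^^^^
    return _quantile_unchecked(
        a, q, axis, out, overwrite_input, method, keepdims, weights)
    return _ureduce(a,
                    func=_quantile_ureduce_func,
    ...<5 lines>...
                    overwrite_input=overwrite_input,
                    method=method)
    r = func(a, **kwargs)
    result = _quantile(arr,
                       quantiles=q,
    ...<2 lines>...
                       out=out,
                       weights=wgt)
    slices_having_nans = np.isnan(arr[-1, ...])
                                  ~~~^^^^^^^^^
IndexError: index -1 is out of bounds for axis 0 with size 0
```

```bash
sed -i '/part-top/d;/camera(.top.)/d' m.py; python3 m.py
```

```text
t 6.12 pos [ 0.534  -0.1218  0.0561] rot [3.1407e+00 2.3000e-03 1.6835e+00] F [-9.86  0.76 25.72] w 0.003
togo mm [-21.2   0.1   1.1] turn 0.0005
carriage rear edge [-0.3437 -0.3393] 1077
```

View pics/s4.png

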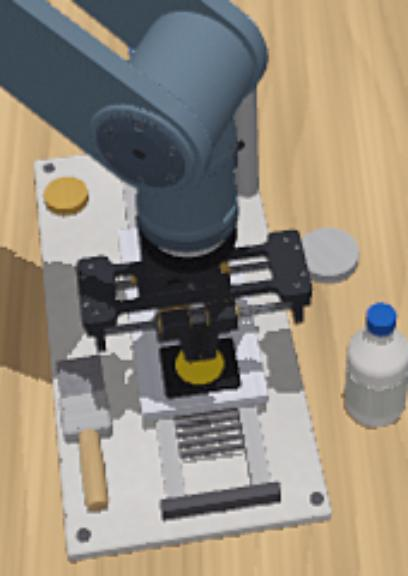

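The carriage is moving: five rungs are exposed behind it and the fingers are on the button. Continuing with slightly less preload.

Call:
carry_out:
  rows:
    - [[3, -0.5, -0.5], 0, 255]
    - [[6, -1, -0.5], 0, 255]
    - [[9, -1, -0.5], 0, 255]
    - [[12, -1, -0.5], 0, 255]
    - [[15, -1, -0.5], 0, 255]
    - [[19, -1, -0.5], 0, 255]
    - [[23, -1, -0.5], 0, 255]
    - [[27, -1, -0.5], 0, 255]
    - [[31, -1, -0.5], 0, 255]
    - [[35, -1, -0.5], 0, 255]
    - [[38, -1, -0.5], 0, 255]
    - [[40, -1, -0.5], 0, 255]

```text
clock: 7.17
position: [0.5295, -0.0821, 0.0562]
tool_rot: [3.139, 0.003, 1.683]
force: [-4.4, -1.4, 18.1]
width: 0.005
```

```bash
cat >> m.py <<'E'
b=cv2.inRange(cv2.cvtColor(im,cv2.COLOR_BGR2HSV),(20,120,80),(35,255,255))>0
b&=(abs(x)<.03)&(abs(W[...,2]-.058)<.009); print("yellow rear y, z",np.percentile(y[b],[1,3]).round(4),np.median(W[b][:,2]).round(4),b.sum())
print("finger y", round(float((bot.sense()['position'][:2]-o)@D),4))
E
python3 m.py
```

```text
t 7.17 pos [ 0.5295 -0.0821  0.0562] rot [3.1386e+00 2.7000e-03 1.6833e+00] F [-4.44 -1.39 18.06] w 0.005
togo mm [-61.1   0.2   1.2] turn 0.0003
carriage rear edge [-0.3429 -0.3388] 936
yellow rear y, z [-0.0648 -0.0633] 0.0554 176
finger y -0.0321
```

Button centre is at base y ≈ -0.0435 (travel ≈ 0.107), finger still 11 mm ahead of centre with no slip. About 53 mm left.

Call:
carry_out:
  rows:
    - [[3, 0, 0], 0, 255]
    - [[6, 0, 0], 0, 255]
    - [[10, 0, 0], 0, 255]
    - [[14, 0, 0], 0, 255]
    - [[18, 0, 0], 0, 255]
    - [[22, 0, 0], 0, 255]
    - [[26, 0, 0], 0, 255]
    - [[30, 0, 0], 0, 255]
    - [[34, 0, 0], 0, 255]
    - [[38, 0, 0], 0, 255]
    - [[42, 0, 0], 0, 255]
    - [[45, 0, 0], 0, 255]

```text
clock: 8.22
position: [0.5243, -0.0372, 0.0562]
tool_rot: [3.139, 0.002, 1.683]
force: [-5.4, -2.8, 20.5]
width: 0.001
```

```bash
python3 m.py
```

```text
t 8.22 pos [ 0.5243 -0.0372  0.0562] rot [3.1388e+00 2.2000e-03 1.6832e+00] F [-5.44 -2.82 20.49] w 0.001
togo mm [-106.3    0.2    1.2] turn 0.0002
carriage rear edge [-0.344  -0.3398] 688
yellow rear y, z [-0.0198 -0.018 ] 0.0557 166
finger y 0.0133
```

Call:
carry_out:
  rows:
    - [[2, 0, 0], 0, 255]
    - [[4, 0, 0], 0, 255]
    - [[5, 0, 0], 0, 255]
    - [[6, 0, 0], 0, 255]
    - [[7, 0, 0], 0, 255]
    - [[8, 0, 0], 0, 255]
    - [[9, 0, 0], 0, 255]
    - [[10, 0, 0], 0, 255]
    - [[10, 0, 0], 0, 255]

```text
clock: 9.02
position: [0.5233, -0.0276, 0.0562]
tool_rot: [3.139, 0.003, 1.683]
force: [-4.9, -2.9, 19.6]
width: 0.005
```

```bash
python3 m.py
```

```text
t 9.02 pos [ 0.5233 -0.0276  0.0562] rot [3.1389e+00 2.8000e-03 1.6834e+00] F [-4.94 -2.93 19.64] w 0.005
togo mm [-115.9    0.2    1.2] turn 0.0004
carriage rear edge [-0.345  -0.3398] 649
yellow rear y, z [-0.01   -0.0091] 0.0557 158
finger y 0.0223
```

View pics/s4.png

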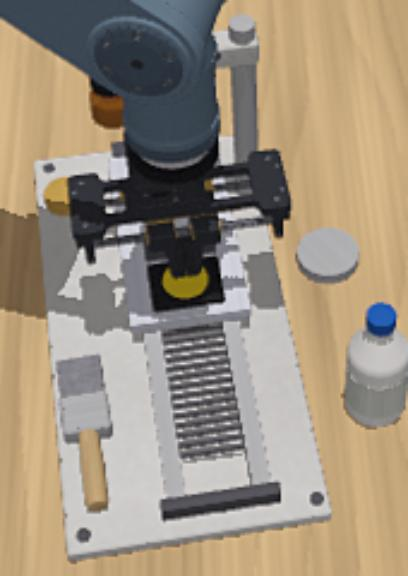

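Carriage is almost at the stop, with the wrist short of the gauge head; the y force is still just friction. Pushing on.

Call:
carry_out:
  rows:
    - [[1, 0, 0], 0, 255]
    - [[2, 0, 0], 0, 255]
    - [[3, 0, 0], 0, 255]
    - [[4, 0, 0], 0, 255]
    - [[5, 0, 0], 0, 255]
    - [[6, 0, 0], 0, 255]
    - [[6, 0, 0], 0, 255]
    - [[6, 0, 0], 0, 255]

```text
clock: 9.73
position: [0.5239, -0.023, 0.0562]
tool_rot: [3.136, 0.005, 1.683]
force: [-0.1, -8.6, 13.7]
width: 0.003
```

```bash
python3 m.py
```

```text
t 9.73 pos [ 0.5239 -0.023   0.0562] rot [3.1361 0.0051 1.6831] F [-0.08 -8.57 13.72] w 0.003
togo mm [-120.4   -0.9    1.2] turn 0.0001
carriage rear edge [-0.3437 -0.341 ] 637
yellow rear y, z [-0.0096 -0.0082] 0.0554 184
finger y 0.0268
```

At the stop: the push force rose to 8.6 N while the button stayed at y ≈ 0.0115 (travel ≈ 0.16). Releasing straight up.

Call:
carry_out:
  rows:
    - [[1, 0, 0], 0, 255]
    - [[1, 0, -2], 0, 255]
    - [[1, 0, -6], 0, 255]
    - [[1, 0, -10], 0, 255]
    - [[1, 0, -16], 0, 255]
    - [[1, 0, -24], 0, 255]
    - [[1, 0, -40], 0, 255]
    - [[-20, 0, -70], 0, 255]
    - [[-55, 0, -90], 0, 255]
    - [[-90, 0, -110], 0, 255]
    - [[-125, 0, -120], 0, 255]
    - [[-160, 0, -130], 0, 255]

```text
clock: 10.78
position: [0.5388, -0.1806, 0.1853]
tool_rot: [3.141, 0.0, 1.684]
force: [0.4, 0.5, 0.3]
width: 0.005
```

Call:
carry_out:
  rows:
    - [[-20, 0, 0], 0, 255]
    - [[-20, 0, 0], 0, 255]
    - [[-20, 0, 0], 0, 255]
    - [[-20, 0, 0], 0, 255]

```text
clock: 11.12
position: [0.5403, -0.1981, 0.183]
tool_rot: [-3.14, -0.002, 1.683]
force: [0.0, 0.4, 0.2]
width: 0.005
```

```bash
cat > e.py <<'E'
from h import *
togo([.5,-.2,.2],1.683)
for n in ('top','side'):
    im,d=camera(n); W=cloud(n,d); B=W[...,:2]-np.array([.5259,-.0498]); y=B@np.array([-.1123,.9937]); x=B@np.array([.9937,.1123])
    b=cv2.inRange(cv2.cvtColor(im,cv2.COLOR_BGR2HSV),(20,120,80),(35,255,255))>0
    b&=(abs(x)<.03)&(abs(W[...,2]-.06)<.01)
    if b.any(): print(n,"yellow y range",np.percentile(y[b],[1,50,99]).round(4),"z",np.median(W[b][:,2]).round(4),b.sum())
    p=(abs(W[...,2]-.086)<.005)&(abs(x)<.024)&(y>.08)&(y<.18)
    if p.any(): print("part y",np.percentile(y[p],[2,50,98]).round(4),"z",np.median(W[p][:,2]).round(4),p.sum())
cv2.imwrite('pics/s6.png',cv2.resize(im[160:400,210:380],None,fx=2.4,fy=2.4))
E
python3 e.py
```

```text
t 11.12 pos [ 0.5403 -0.1981  0.183 ] rot [-3.140e+00 -1.900e-03  1.683e+00] F [0.02 0.41 0.15] w 0.005
togo mm [  2.6 -40.3 -17. ] turn -0.0
top yellow y range [-0.0088  0.0124  0.0328] z 0.0631 373
part y [0.1248 0.1258 0.1264] z 0.0851 19
side yellow y range [-0.0102 -0.0018  0.0046] z 0.062 26
```

View pics/s6.png

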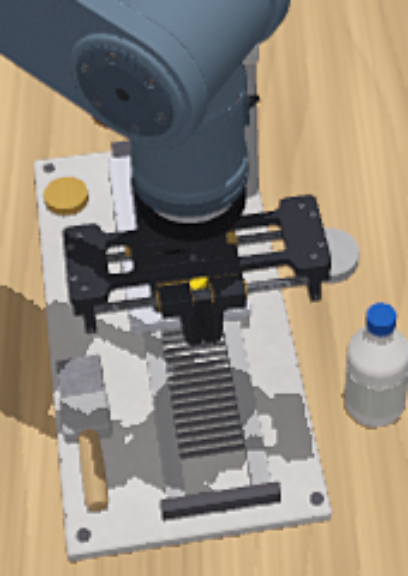

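The arm is clear, the button is up (z = 63 mm) and the carriage is at the stop. The brush, discs and bottle are unmoved. Handing in.

```bash
python3 -c "
from station import bot
print(bot.close_job())"
```

```text
the job is handed in; nothing more can be done
None
```

The carriage is at the end stop with the lock button up, and the job is handed in. I pressed the button fully down with the closed fingertips and slid the carriage about 122 mm while holding it down. I kept going until the push met firm resistance, then lifted straight off and backed away.

- **Button:** it stayed down the whole way (fingertip at 56 mm, 10–25 N downwards). After release its top measured 63 mm, which is fully up.
- **Carriage:** measured travel is about 0.162 m against the stop's nominal 0.160 m, and my position fit is good to about 2 mm. The rise in push force to 8.6 N, with no further button movement, is the main evidence that it reached the stop.
- **Part:** its top read about 85 mm (seated would be 86 mm), but only a few pixels of it were visible. I never went near it.
- **Other things:** the brass disc, steel disc, brush and bottle looked unmoved in the last picture. The jar and the spare block were outside or hidden in that view, and the arm never worked near them.
- **Disagreement:** one carriage-edge measurement gave nonsense because it picked up a wrong area, so I ignored it and used the button's position instead.

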